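Ease the cuvette case shut

ROBOT

A 6-joint arm with a two-finger parallel gripper is mounted at the origin on a cart in front of the work surface, level with it; the furniture and walls round the work are solid. World frame = base frame: x ahead of the robot, y to its left, z up, the work surface at z = 0. Lengths are in m, angles in rad, forces in N, time in s.
With the tool pointing down it reaches from about 0.35 to 0.975 m from the base axis. Payload 4.9 kg.
Tool frame: the origin (TCP) lies on the front face of the gripper's body, between the roots of the fingers; the fingertips stand ctrl.finger_overhang ahead of it and the grasp point (between the pads) lies 54 mm ahead of it (ctrl.finger_overhang is the distance from the TCP to the fingertips, in m); z points along the fingers, y is the line along which they close (so a half turn about z gives the same grasp; the last joint's range is limited). The gripper opens to 85 mm and grips with 20 to 120 N. Pads are 22 mm wide; open, the fingers measure 114 mm over their backs; the gripper's body (76 mm by 85 mm) begins 54 mm behind the grasp point. The pads swing forward as they close: fully open they stand 13 mm farther back than shut.
Start: joints at [1.191, 0.053, 1.613, -0, 1.476, -0.119], TCP at [0.161, 0.604, 0.304] pointing down, gripper open.
Joint ranges: [-3.01, 3.01], [-1.01, 2.22], [0.06, 2.58], [-1.02, 4.17], [0.09, 2.62], [-3.14, 3.14]. Speed limits (rad/s): [2.57, 2.57, 3.14, 3.14, 3.14, 3.14].

INTERFACE

Orientations are given as a rotation vector (axis times angle).
In Python, from station import ctrl, vision gives the robot as it stands. The module is installed in compiled form; this text tells all that it offers.
- The arm moves only by the tool drive_tool, never from a script. Its argument "rows" is a list of rows, each a list of 2 entries, a list of its own where there are three numbers: the shift along the tool's x, y, z in m, then the turn about the tool's z in rad. A call has 1 to 10 rows; each row shifts and turns the commanded pose from where the row before left it, along the tool's axes as they then stand; what a row does not reach is not made up. A row lasts 1/10 s, in which the tool goes at most 50 mm and 8.59 degrees, less where a joint would pass 70% of its speed; a pose out of reach is approached as far as the arm can. A call with a gripper value outside its range is refused whole. "jaw" is the closure, from 0 (fully open) to 1 (shut), set as the call begins (left out, the last holds). The fingers move at their own pace and stop on an object; "grip_force" is the grip in N (left out, the last holds). Time passes only in rows, so rows that do not move let the fingers close. It gives the time, the measured TCP pose, the force, the opening and the grip force at its end, in the units of the state.
- ctrl.get_obs(): the state, without advancing time (a new reading comes with each control period).
- vision.get_image(name): name is "scene" or "top" or "wrist"; returns a dict with "image" (400x640x3 uint8, blue, green, red), "vertical_fov" (degrees; the focal length in pixels is half the picture's height over the tangent of half this angle, whatever the lens; pixels are square), "cx", "cy" (the principal point, pixels), "R" (3x3) and "t" (3): a world point X has camera coordinates R X + t. Camera axes: x right, y down, z forward; pixel columns grow to the right and rows downward; lengths in m; the calibration is good to about 2 mm. A picture is of the moment at which its call begins. There is no depth.
- ctrl.finish_job(): hands the job in; it is judged then, once.
The state is a dict: "t": time; "q": joint angles; "dq": joint speeds; "effort": joint torques, N m; "tool_pos": TCP position; "tool_rot": TCP orientation; "contact_force": force on the tool from outside, world axes, zero at the start; "wrist_torque": the same for the moment, N m; "opening": finger opening in m; "grip_force": force on a finger pad.
Only numpy, scipy, OpenCV 4.12 (cv2) and the standard library are available. Lean on these libraries where they do the work, as an engineer would, in place of code of your own. Each camera call takes 0.05 s, during which the arm holds its last target. There are 200 camera calls.

TASK

The lid of the white cuvette case leans open, tipped back past upright, with a finger tab in the middle of its free edge. With a finger behind it tip it forward so that it falls, catch it on a finger while it is still well open, and lower it gently until it is fully shut, without letting it drop or slam onto the case. Do not grip the lid or push it hard, leave the things standing around where they are, and finish with the hand clear.

Things in the scene. Friction and masses are not known exactly. Their poses are not given: they have to be found in the camera images.
- case: White plastic cuvette case, fixed to the worktop, 110 (x) x 160 (y) x 80 mm high, open on top, with a rack of cuvettes inside (all below the rim). Origin at the centre of its underside, on the worktop; x points from its front (towards the robot) to its hinge side, y along the hinge, z up; it may be yawed. A sloping window and its blind stand at the back right, not far behind the open lid: keep the hand on the robot's side when swinging in.
- lid_hinge (a point): Middle of the hinge line, along the case's y: 58 mm behind the case's centre (+x of the case), 80 mm above the worktop, level with the rim. The lid is a flat white plate 5 mm thick, about 0.12 kg: 160 mm wide over the case, and at its free edge, in the middle, a finger tab 70 mm wide and 30 mm long.
- lid (a joint): Angle of the lid in rad: 0 shut (lying flat on the rim), 1.57 upright, 1.85 fully open, leaning back against its stop (free edge about 0.22 m above the worktop), where it rests at the start. Hinge lightly damped, no catch: a little below 1.57 it falls towards the robot. Let go, it reaches about 3 rad/s and slams.
- lid_edge (a point): Middle of the free end of the lid's finger tab, on the face that is underneath when shut; 143 mm from the hinge line. Shut, the tab stands 30 mm out beyond the case's front wall, its underside 80 mm above the worktop: a fingertip may be under it, elsewhere it would be caught between lid and rim. Axes turn with the lid: x to the hinge, z out of the outer face (up when shut).
- small_bottle: Small brown bottle with a white cap, 38 mm across, 75 mm high, loose, left of the case; bystander. Origin at the centre of its underside.
- sample_cup: Sample cup with a lid, 62 mm across, 69 mm high, loose, right of the case; bystander. Origin at the centre of its underside.
- marker: Marker pen lying in front of the case, 124 mm long (along its y), 16 mm thick, loose; bystander. Origin at the centre of its underside.

How it is judged:
On the way, in this order (a step that is already met when the one before it is completed fails the run):
1. the lid, tipped past upright, is caught and carried on a finger while still well open (0.2 to 1.3 rad, slower than 0.8 rad/s) (value of joint lid between 0.2 and 1.3 rad and velocity of joint lid between -0.8 and 0.8 rad/s and contact force between the fingers and lid above 0.1 N), for 0.2 s.
2. the lid is shut (value of joint lid below 0.03 rad and velocity of joint lid between -0.1 and 0.1 rad/s), for 0.2 s.
At the end, for the whole second after the job is handed in: The lid lies shut (joint below 0.03 rad) and still; the small bottle, sample cup and marker are within 20 mm of where they stood (value of joint lid below 0.03 rad and velocity of joint lid between -0.05 and 0.05 rad/s and distance of each of small_bottle, sample_cup, marker from where it was at the start of the episode below 0.02 m); the robot touches nothing.
It fails at once if the lid drops or slams: faster than 1.5 rad/s downward in the last 0.25 rad before shut (value of joint lid below 0.25 rad and velocity of joint lid below -1.5 rad/s).
It fails at once if the lid is gripped or pushed hard (more than 20 N from the fingers) (contact force between the fingers and lid above 20 N).
It fails at once if a bystander is moved by more than 20 mm (not (distance of each of small_bottle, sample_cup, marker from where it was at the start of the episode below 0.02 m)).
It also fails if it takes over 54 s, if anything falls off the work surface, if the arm or the gripper's body presses on something with over 40 N, if the wrist force passes 120 N, or if a joint passes its speed limit or range.

## Working session

There is one attempt and no reset: what is moved stays moved. The work goes in short steps, Python scripts to look and compute and a tool call to move; the robot and the scene stay as the last step left them, time stands still between calls to the robot, and variables do not carry over. Pictures are saved under pics/ and viewed, at most 10 in all, crops included, and the job is handed in when it is done.

Besides the shell and the picture viewer there is one more tool, called after "Call:" as a command line: name --argument value ..., lists and objects as JSON in quotes. drive_tool: Moves the arm, as the interface text tells. Its arguments: {"type":"object","properties":{"rows":{"type":"array","items":{"type":"array"}},"jaw":{"type":"number"},"grip_force":{"type":"number"}},"required":["rows"]}

```bash
mkdir -p pics; python3 - <<'E'
from station import ctrl,vision
import cv2,numpy as np
o=ctrl.get_obs();print(o,ctrl.finger_overhang)
for n in("scene","top"):
    d=vision.get_image(n);cv2.imwrite(f"pics/{n}0.png",d["image"]);print(n,d["vertical_fov"],d["cx"],d["cy"],np.round(d["R"],4).tolist(),np.round(d["t"],4).tolist())
    np.savez(f"{n}0.npz",**d)
E
```

```text
{'t': 0.0, 'q': array([ 1.19099938e+00,  5.33231820e-02,  1.61425518e+00, -6.13954098e-06,
        1.47595944e+00, -1.19022696e-01]), 'dq': array([-0.00019062,  0.00028729,  0.00021284,  0.0008719 , -0.00030293,
        0.00092502]), 'effort': array([-2.67713011e-03, -3.93682516e+01, -3.70166159e+01, -2.18009386e-04,
        7.25971826e-03, -2.27988789e-05]), 'tool_pos': array([0.16098768, 0.60343993, 0.30270692]), 'tool_rot': array([-4.08400813e-01, -3.11445422e+00,  2.96281459e-03]), 'contact_force': array([-0.57321279, -0.85403687, -0.21618906]), 'wrist_torque': array([0.02809116, 0.03847872, 0.03130917]), 'grip_force': 0.0, 'opening': 0.08509635566477736} 0.0726
scene 45.06311065825919 319.35505822259586 206.34326987265442 [[0.6482, -0.7614, -0.0132], [-0.5046, -0.4164, -0.7563], [0.5704, 0.4969, -0.654]] [-0.3762, 0.2734, 0.6625]
top 42.64007216978503 320.0199791625029 195.91065984177388 [[-0.0203, -0.9998, 0.0062], [-0.9831, 0.0188, -0.1819], [0.1817, -0.0098, -0.9833]] [-0.0689, 0.4943, 1.0836]
```

View pics/scene0.png

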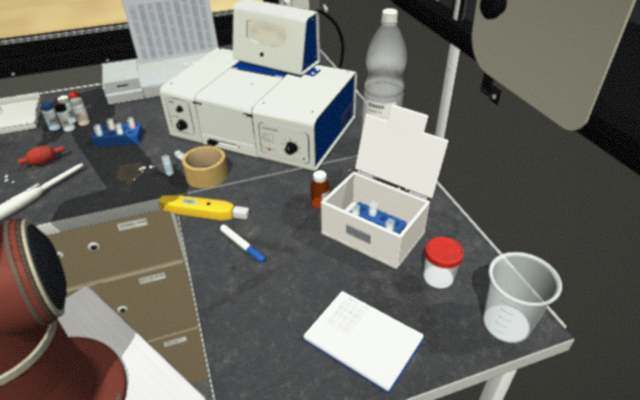

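View pics/top0.png

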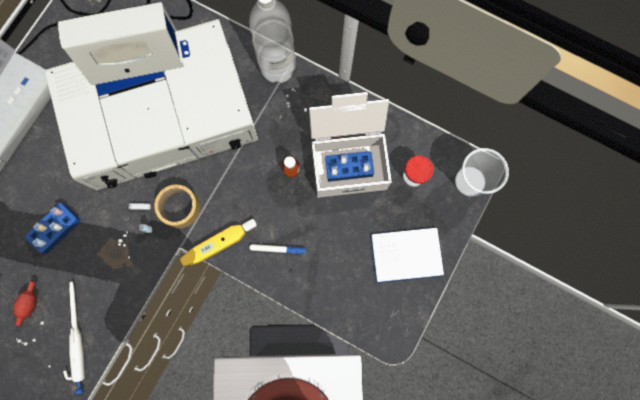

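Scene: case at about (375,215), lid behind it with tab at (405,120), bottle (320,190), cup (443,262), marker (243,243). Top: case (350,165), lid (348,118), tab (348,101). Next I zoom in for the corners.

```bash
python3 - <<'E'
import cv2,numpy as np
a=cv2.imread("pics/top0.png")[85:205,270:450];b=cv2.imread("pics/scene0.png")[95:295,300:480]
a=cv2.resize(a,None,fx=4.4,fy=4.4,interpolation=2)
cv2.imwrite("pics/c1.png",a)
cv2.imwrite("pics/c2.png",cv2.resize(b,None,fx=3,fy=3,interpolation=2))
E
```

```text
(no output)
```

View pics/c1.png

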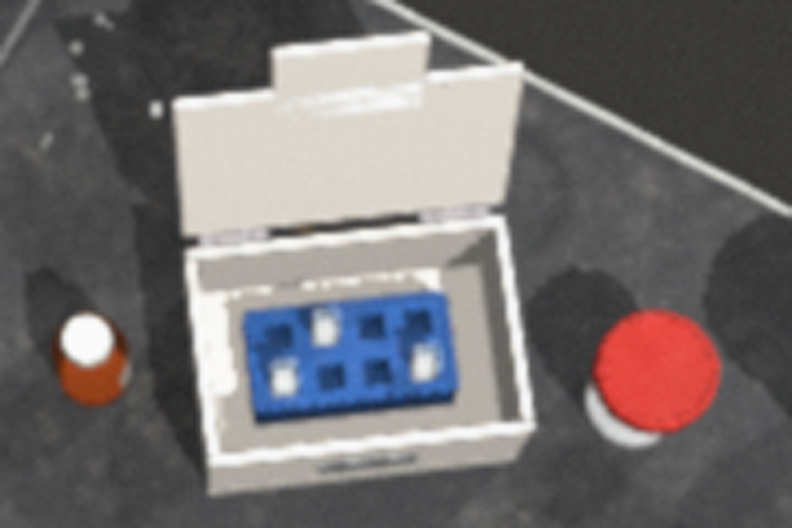

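View pics/c2.png

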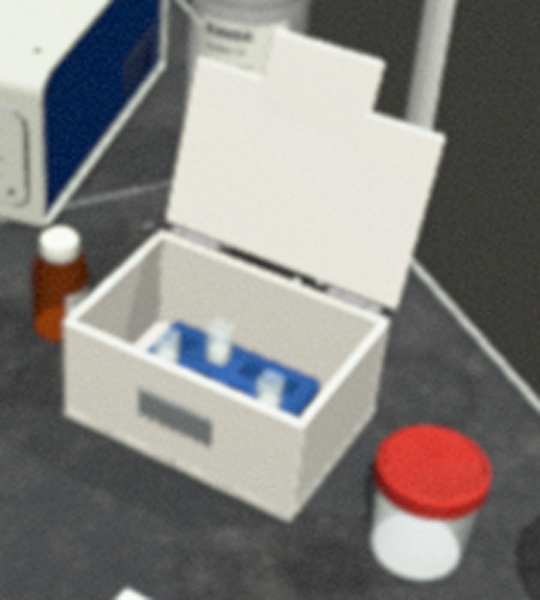

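Crop 1 shows the rim corners FL(208,463), FR(535,430), BL(186,250), BR(503,216) and the tab corners (272,47), (430,33). Crop 2 shows rim FL(66,322), FR(303,422), BR(388,322), BL(163,235) and tab (275,30), (384,65).

```bash
cat > h.py <<'E'
import numpy as np
def ray(d,p):
    f=200/np.tan(np.radians(float(d["vertical_fov"]))/2);R=d["R"]
    v=R.T@np.array([(p[0]-d["cx"])/f,(p[1]-d["cy"])/f,1]);return -R.T@d["t"],v/np.linalg.norm(v)
def plane(d,p,z):
    c,v=ray(d,p);return c+v*(z-c[2])/v[2]
def tri(r):
    A=sum(np.eye(3)-np.outer(v,v) for c,v in r);b=sum((np.eye(3)-np.outer(v,v))@c for c,v in r);return np.linalg.solve(A,b)
E
python3 - <<'E'
from h import *
T=np.load("top0.npz");S=np.load("scene0.npz")
t=lambda u,v:(u/4.4+270-.4,v/4.4+85-.4)
s=lambda u,v:(u/3+300-.33,v/3+95-.33)
tp=[t(208,463),t(535,430),t(503,216),t(186,250),t(272,47),t(430,33),t(88,340),t(660,370)]
sp=[s(66,322),s(303,422),s(388,322),s(163,235),s(275,30),s(384,65),s(60,243),s(432,470)]
zz=[.08]*4+[.22,.22,.075,.069]
P=[]
for n,a,b,z in zip("FL FR BR BL TL TR bot cup".split(),tp,sp,zz):
    x=tri([ray(T,a),ray(S,b)]);P.append(x);print(n,x.round(4),plane(T,a,z).round(4),plane(S,b,z).round(4))
P=np.array(P);c=P[:4].mean(0);e=(P[3]-P[0]+P[2]-P[1]);yaw=np.arctan2(e[1],e[0]);e2=(P[0]-P[1]+P[3]-P[2]);print(c,yaw,np.arctan2(-e2[0],e2[1]),np.linalg.norm(e)/2,np.linalg.norm(e2)/2)
for u,v in((250,249),(304,250)):print("marker",plane(T,(u,v),.008))
E
```

```text
FL [ 0.5014 -0.0726  0.0769] [ 0.4999 -0.0718  0.08  ] [ 0.4996 -0.0756  0.08  ]
FR [ 0.513  -0.2317  0.0842] [ 0.5132 -0.2317  0.08  ] [ 0.5176 -0.2302  0.08  ]
BR [ 0.6229 -0.2211  0.0778] [ 0.6221 -0.2207  0.08  ] [ 0.6206 -0.2223  0.08  ]
BL [ 0.6096 -0.0634  0.0745] [ 0.6075 -0.063   0.08  ] [ 0.6043 -0.068   0.08  ]
TL [ 0.6595 -0.1029  0.2145] [ 0.6574 -0.1028  0.22  ] [ 0.6507 -0.108   0.22  ]
TR [ 0.6648 -0.1728  0.2145] [ 0.6627 -0.1723  0.22  ] [ 0.656 -0.177  0.22 ]
bot [ 0.5655 -0.014   0.0701] [ 0.5638 -0.0138  0.075 ] [ 0.5612 -0.0185  0.075 ]
cup [ 0.5454 -0.2972  0.0647] [ 0.5447 -0.2967  0.069 ] [ 0.5408 -0.2983  0.069 ]
[ 0.56171719 -0.14718968  0.07835404] 0.09034276747828067 0.07821580305620981 0.10960379869769446 0.15897773191248157
marker [0.38225524 0.07982394 0.008     ]
marker [ 0.37764263 -0.04069267  0.008     ]
```

```bash
cat >> h.py <<'E'
yaw=.083;C=np.array([.5608,-.1475]);ex=np.array([np.cos(yaw),np.sin(yaw)]);ey=np.array([-ex[1],ex[0]]);H=C+.058*ex
def cf(p): return np.array([(p[:2]-H)@ex,(p[:2]-H)@ey,p[2]])
def stat():
    from station import ctrl
    from scipy.spatial.transform import Rotation as Q
    o=ctrl.get_obs();R=Q.from_rotvec(o["tool_rot"]).as_matrix()
    print("t",round(o["t"],2),"TCP case",cf(o["tool_pos"]).round(4),"head-yaw",round(np.arctan2(R[1,1],R[0,1])-yaw,3),"z",R[:,2].round(3),"F",o["contact_force"].round(2),"op",round(o["opening"],4),"q",o["q"].round(2),"oh",ctrl.finger_overhang)
    return o
E
python3 - <<'E'
from h import *
T=np.load("top0.npz");S=np.load("scene0.npz")
print("blind",tri([ray(T,(390,33)),ray(S,(478,50))]),tri([ray(T,(515,103)),ray(S,(575,128))]))
print("pole top view at z .0/.3",[plane(T,(345,78),z).round(3) for z in(0,.3)],[plane(S,(440,135),z).round(3) for z in (0,.1)])
E=0
from h import stat,cf
for p in((.6595,-.1029,.2145),(.6648,-.1728,.2145)):print(cf(np.array(p)))
stat()
E
```

```text
blind [ 0.73484161 -0.20666699  0.3158126 ] [ 0.59612738 -0.41038592  0.31847401]
pole top view at z .0/.3 [array([ 0.787, -0.145,  0.   ]), array([ 0.658, -0.125,  0.3  ])] [array([ 0.944, -0.073,  0.   ]), array([ 0.796, -0.141,  0.1  ])]
[0.04405777 0.03626377 0.2145    ]
[ 0.04354449 -0.033835    0.2145    ]
t 0.1 TCP case [-0.3942  0.7815  0.3028] head-yaw 1.227 z [-0.001 -0.002 -1.   ] F [ 0.73 -0.38  0.35] op 0.0857 q [ 1.19  0.05  1.61  0.    1.48 -0.12] oh 0.0726
```

Call:
drive_tool --rows '[[[0,0,0],0.136],[[0,0,0],0.136],[[0,0,0],0.136],[[0,0,0],0.136],[[0,0,0],0.136],[[0,0,0],0.136],[[0,0,0],0.136],[[0,0,0],0.136],[[0,0,0],0.136]]' --jaw 0.45

```text
t: 1.0
tool_pos: [0.161, 0.6036, 0.3031]
tool_rot: [2.13, 2.309, -0.002]
contact_force: [0.3, -0.6, 0.8]
opening: 0.0469
grip_force: 0.0
```

```bash
python3 -c "
from h import *
stat()"
```

```text
t 1.0 TCP case [-0.3941  0.7816  0.3031] head-yaw -0.003 z [-0.    -0.001 -1.   ] F [ 0.34 -0.59  0.77] op 0.0469 q [1.19 0.05 1.61 0.   1.48 1.11] oh 0.0726
```

Call:
drive_tool --rows '[[[-0.0425,0.0215,-0.0052],0],[[-0.0425,0.0215,-0.0052],0],[[-0.0425,0.0215,-0.0052],0],[[-0.0425,0.0215,-0.0052],0],[[-0.0425,0.0215,-0.0052],0],[[-0.0425,0.0215,-0.0052],0],[[-0.0425,0.0215,-0.0052],0],[[-0.0425,0.0215,-0.0052],0],[[-0.0425,0.0215,-0.0052],0]]'

```text
t: 1.9
tool_pos: [0.3872, 0.2375, 0.3506]
tool_rot: [-2.124, -2.315, -0.0]
contact_force: [1.2, 0.3, -0.1]
opening: 0.0472
grip_force: 0.0
```

Call:
drive_tool --rows '[[[-0.0424,0.0156,0],0],[[-0.0424,0.0156,0],0],[[-0.0424,0.0156,0],0],[[-0.0424,0.0156,0],0],[[-0.0424,0.0156,0],0],[[-0.0424,0.0156,0],0],[[-0.0424,0.0156,0],0],[[-0.0424,0.0156,0],0],[[-0.0424,0.0156,0],0]]'

```text
t: 2.8
tool_pos: [0.5597, -0.1306, 0.3501]
tool_rot: [-2.124, -2.314, 0.0]
contact_force: [0.9, 0.7, 0.1]
opening: 0.0472
grip_force: 0.0
```

```bash
python3 - <<'E'
from h import *
from station import vision
import cv2
stat()
ims=[]
for n in("scene","wrist"):
    d=vision.get_image(n);np.savez(f"{n}1.npz",**d);ims.append(d["image"])
cv2.imwrite("pics/m1.png",np.hstack([cv2.resize(ims[0][0:300,230:530],(400,400),interpolation=2),cv2.resize(ims[1],None,fx=.625,fy=.625)[:,:].copy() if 0 else cv2.copyMakeBorder(cv2.resize(ims[1],(400,250)),0,150,0,0,0)]))
E
```

```text
t 2.8 TCP case [-0.0577  0.0169  0.3501] head-yaw 0.003 z [-0.001  0.    -1.   ] F [0.87 0.73 0.09] op 0.0472 q [-0.36 -0.09  1.68  0.    1.56 -0.44] oh 0.0726
```

View pics/m1.png

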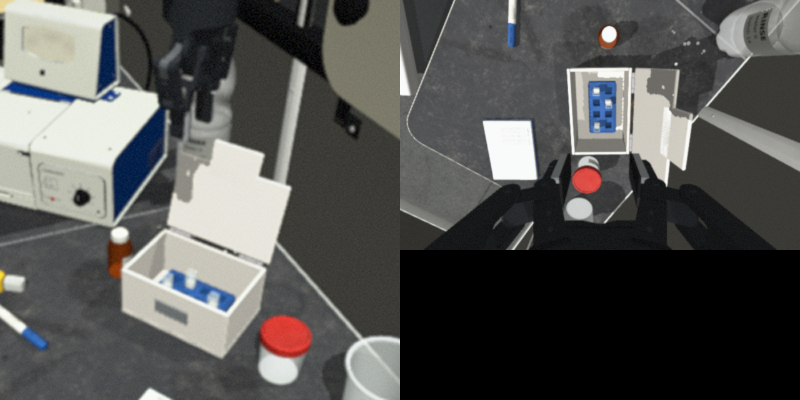

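The scene crop shows the fork above and left of the tab, with its tip at about (178,135); the tab is at (237,160). The wrist view shows both fingertips and the lid clear of the fingers.

```bash
python3 - <<'E'
from h import *
S=np.load("scene1.npz")
for px in((178,135),(192,120)):
    p=(px[0]*.75+230,px[1]*.75);c,v=ray(S,p)
    for s in(-.0577-.03,-.0577+.03):
        # plane s=const
        n=np.r_[ex,0];k=(np.r_[H,0]@n+s-c@n)/(v@n);print(px,s,cf(c+k*v).round(3))
import cv2
im=S["image"][60:130,330:420];cv2.imwrite("pics/m2.png",cv2.convertScaleAbs(cv2.resize(im,None,fx=8,fy=8,interpolation=2),alpha=1.8))
E
```

```text
(178, 135) -0.0877 [-0.088  0.016  0.286]
(178, 135) -0.027700000000000002 [-0.028  0.051  0.249]
(192, 120) -0.0877 [-0.088  0.     0.309]
(192, 120) -0.027700000000000002 [-0.028  0.033  0.274]
```

View pics/m2.png

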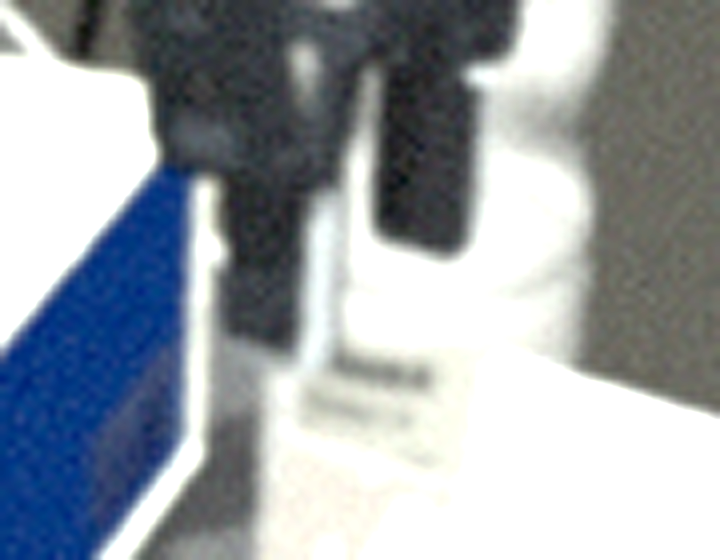

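Crop: front tip at full-image pixel (362,103) and back tip at (382,91), so the tips are about 68 mm ahead of the TCP. Next I go over the lid's edge and straddle it.

Call:
drive_tool --rows '[[[0,0.022,0],0],[[0,0.022,0],0],[[0,0.022,0],0],[[0,0.022,0],0],[[0,0,0.022],0],[[0,0,0.022],0],[[0,0,0.022],0],[[0,0,0.022],0],[[0,0,0],0]]'

```text
t: 3.8
tool_pos: [0.645, -0.12, 0.2577]
tool_rot: [-2.118, -2.31, 0.006]
contact_force: [-0.2, -0.2, -0.8]
opening: 0.0469
grip_force: 0.0
```

```bash
python3 - <<'E'
from h import *
from station import vision
import cv2
stat()
d=vision.get_image("scene");np.savez("scene2.npz",**d)
w=vision.get_image("wrist")["image"]
a=cv2.resize(d["image"][60:200,330:470],(500,500),interpolation=2)
b=cv2.resize(w[100:400,250:530],(280,300))
cv2.imwrite("pics/m3.png",np.hstack([a,cv2.copyMakeBorder(b,0,200,0,0,0)]))
E
```

```text
t 3.8 TCP case [0.0282 0.0204 0.2577] head-yaw 0.004 z [-0.008  0.003 -1.   ] F [-0.18 -0.17 -0.81] op 0.0469 q [-0.3   0.16  1.58  0.    1.41 -0.38] oh 0.0726
```

View pics/m3.png

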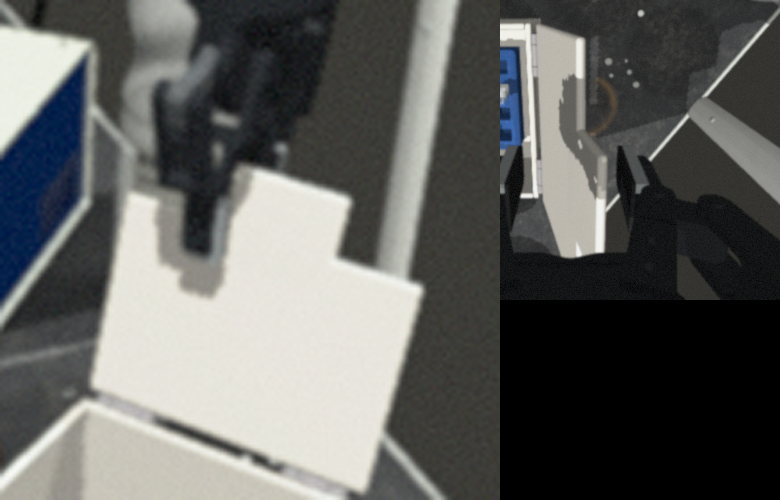

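The fork straddles the lid: the front finger is over the tab's left half at (205,240), and the wrist view shows the back finger clear behind it. Now I pull towards the robot.

Call:
drive_tool --rows '[[[0,-0.006,0],0],[[0,-0.006,0],0],[[0,-0.006,0],0],[[0,-0.006,0],0],[[0,-0.006,0],0],[[0,-0.006,0],0],[[0,-0.006,0],0],[[0,-0.006,0],0],[[0,-0.006,0],0],[[0,-0.006,0],0]]'

```text
t: 4.9
tool_pos: [0.5868, -0.1264, 0.2626]
tool_rot: [-2.124, -2.315, 0.0]
contact_force: [0.5, 0.7, 0.3]
opening: 0.0471
grip_force: 0.0
```

Call:
drive_tool --rows '[[[0,-0.004,0],0],[[0,-0.004,0],0],[[0,-0.004,0],0],[[0,0,0],0],[[0,0,0],0],[[0,0,0],0]]'

```text
t: 5.5
tool_pos: [0.5755, -0.1274, 0.2627]
tool_rot: [2.124, 2.315, 0.0]
contact_force: [-0.1, 0.3, -0.3]
opening: 0.0466
grip_force: 0.0
```

```bash
python3 - <<'E'
from h import *
from station import vision
import cv2
stat()
d=vision.get_image("scene");np.savez("scene3.npz",**d)
t=vision.get_image("top")["image"]
a=cv2.resize(d["image"][80:230,310:460],(500,500),interpolation=2)
b=cv2.resize(t[80:200,290:410],(300,300),interpolation=2)
cv2.imwrite("pics/m4.png",np.hstack([a,cv2.copyMakeBorder(b,0,200,0,0,0)]))
E
```

```text
t 5.5 TCP case [-0.0417  0.0189  0.2627] head-yaw 0.003 z [ 0. -0. -1.] F [-0.11  0.32 -0.26] op 0.0466 q [-0.34 -0.    1.74  0.    1.41 -0.43] oh 0.0726
```

View pics/m4.png

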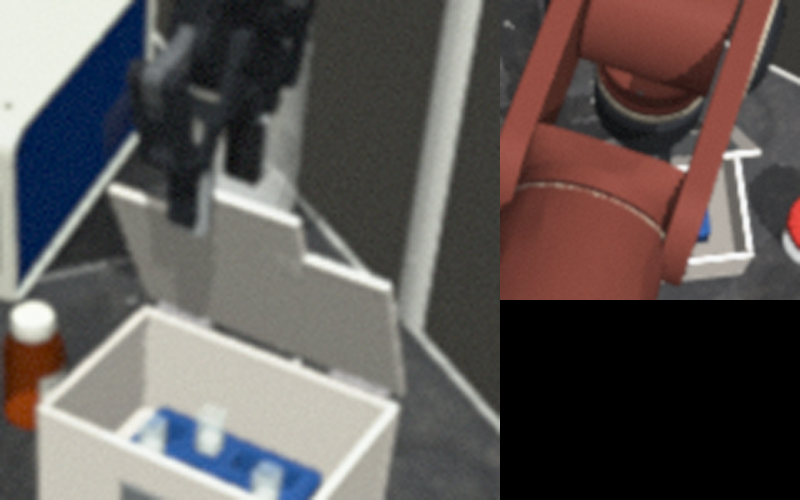

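Caught: the lid leans on the front finger at about 1.1 rad, with the tab's right corner at crop (300,222). Next I turn the fork about the carrying finger so the back finger leaves the lid's upper side.

Call:
drive_tool --rows '[[[0.0046,-0.0003,0],-0.149],[[0.0046,-0.0003,0],-0.149],[[0.0046,-0.0003,0],-0.149],[[0.0046,-0.0003,0],-0.149],[[0.0046,-0.0003,0],-0.149],[[0.0046,-0.0003,0],-0.149],[[0.0046,-0.0003,0],-0.149],[[0.0046,-0.0003,0],-0.149],[[0.0046,-0.0003,0],-0.149],[[0.0046,-0.0003,0],-0.149]]'

```text
t: 6.6
tool_pos: [0.5445, -0.0987, 0.2627]
tool_rot: [0.018, -3.141, 0.0]
contact_force: [0.5, 0.0, 0.4]
opening: 0.0471
grip_force: 0.1
```

Call:
drive_tool --rows '[[[0.0025,0,0],-0.08],[[0,0,0],0],[[0,0,0],0]]'

```text
t: 6.9
tool_pos: [0.5422, -0.0987, 0.2627]
tool_rot: [-0.131, 3.139, 0.0]
contact_force: [0.1, -1.1, -0.0]
opening: 0.0469
grip_force: 0.1
```

```bash
python3 - <<'E'
from h import *
from station import vision
import cv2
stat()
d=vision.get_image("scene");np.savez("scene4.npz",**d)
a=cv2.resize(d["image"][80:230,310:460],(500,500),interpolation=2)
cv2.imwrite("pics/m5.png",a)
E
```

```text
t 6.9 TCP case [-0.0725  0.0501  0.2627] head-yaw 1.571 z [ 0.  0. -1.] F [ 0.07 -1.14 -0.02] op 0.0469 q [-0.32 -0.09  1.83  0.    1.41 -1.97] oh 0.0726
```

View pics/m5.png

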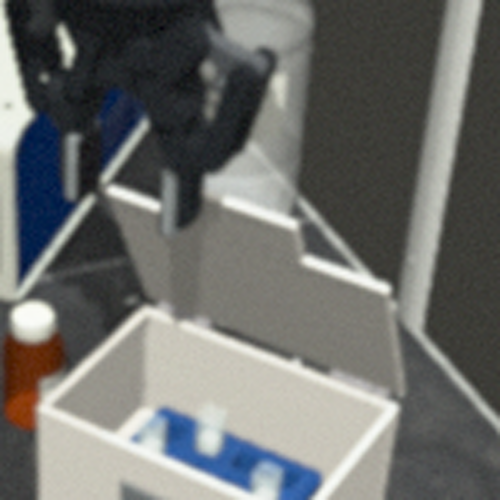

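Second finger is now left of the tab; the lid still rests on the carrying finger at (170,215). Next I lower by retreating and descending with the edge.

Call:
drive_tool --rows '[[[0.0051,0,0.003],0],[[0.0051,0,0.003],0],[[0.0051,0,0.003],0],[[0.0051,0,0.003],0],[[0.0044,0,0.0036],0],[[0.0044,0,0.0036],0],[[0.0044,0,0.0036],0],[[0.0044,0,0.0036],0]]'

```text
t: 7.75
tool_pos: [0.5039, -0.102, 0.2359]
tool_rot: [0.134, -3.139, -0.0]
contact_force: [-0.8, -0.5, -0.4]
opening: 0.0469
grip_force: 0.1
```

Call:
drive_tool --rows '[[[0.0038,0,0.0043],0],[[0.0038,0,0.0043],0],[[0.0038,0,0.0043],0],[[0.0038,0,0.0043],0],[[0.003,0,0.0048],0],[[0.003,0,0.0048],0],[[0.003,0,0.0048],0],[[0.003,0,0.0048],0],[[0,0,0],0],[[0,0,0],0]]'

```text
t: 8.75
tool_pos: [0.477, -0.1042, 0.1997]
tool_rot: [0.134, -3.138, -0.001]
contact_force: [-2.6, 0.8, -0.6]
opening: 0.047
grip_force: 0.7
```

```bash
python3 - <<'E'
from h import *
from station import vision
import cv2
stat()
d=vision.get_image("scene");np.savez("scene5.npz",**d)
a=cv2.resize(d["image"][80:230,310:460],(600,600),interpolation=2)
cv2.imwrite("pics/m6.png",a)
E
```

```text
t 8.75 TCP case [-0.1379  0.0501  0.1997] head-yaw 1.573 z [-0.001  0.    -1.   ] F [-2.63  0.77 -0.65] op 0.047 q [-0.37 -0.19  2.02  0.    1.31 -2.02] oh 0.0726
```

View pics/m6.png

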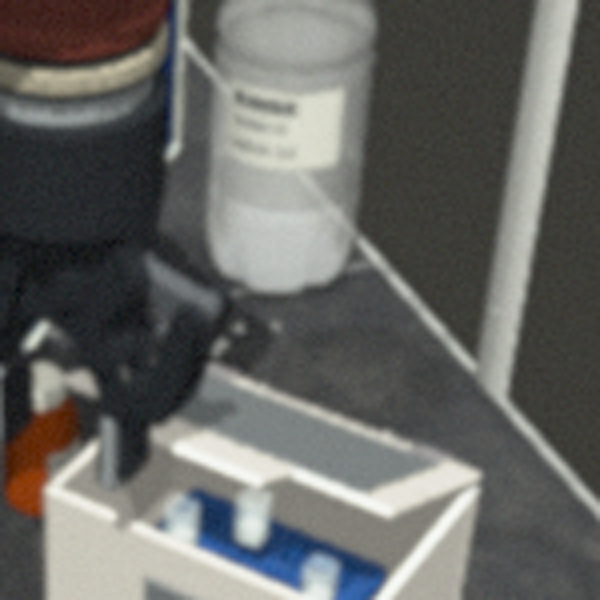

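Tab right-hand corner at crop (272,482); the lid is still partly open and held on the finger.

```bash
python3 - <<'E'
from h import *
S=np.load("scene5.npz");n=np.r_[ey,0]
for q in((272,482),(285,470),(390,515)):
    c,v=ray(S,(q[0]/4+310-.37,q[1]/4+80-.37))
    y=-.035 if q[0]<300 else -.08
    k=(np.r_[H,0]@n+y-c@n)/(v@n);p=cf(c+k*v);print(q,p.round(4),"r",np.hypot(p[0],p[2]-.08),"th",np.arctan2(p[2]-.08,-p[0]))
E
```

```text
(272, 482) [-0.1153 -0.035   0.1396] r 0.12983797483047774 th 0.47718779279964557
(285, 470) [-0.105  -0.035   0.1388] r 0.12029664823324626 th 0.5102861878095015
(390, 515) [-0.0997 -0.08    0.1334] r 0.11312931586873169 th 0.4917967941643867
```

Call:
drive_tool --rows '[[[0.0012,0,0.0023],0],[[0.0012,0,0.0023],0],[[0.0012,0,0.0023],0],[[0.0012,0,0.0023],0],[[0.001,0,0.0024],0],[[0.001,0,0.0024],0],[[0.001,0,0.0024],0],[[0.001,0,0.0024],0]]'

```text
t: 9.6
tool_pos: [0.4684, -0.1051, 0.1809]
tool_rot: [-0.134, 3.139, -0.0]
contact_force: [-0.3, -0.0, -1.1]
opening: 0.0472
grip_force: 0.2
```

```bash
cat > m.py <<'E'
from h import *
from station import vision
import cv2,sys
stat();d=vision.get_image("scene");np.savez(sys.argv[1],**d)
im=d["image"];n=np.r_[ey,0]
# predicted pixel of tab right underside corner & lid front-right corner for angles; sample brightness profile along it
f=200/np.tan(np.radians(float(d["vertical_fov"]))/2)
def pix(s,y,z):
    X=np.r_[H+s*ex+y*ey,z];c=d["R"]@X+d["t"];return np.array([c[0]/c[2]*f+d["cx"],c[1]/c[2]*f+d["cy"]])
# front edge of the lid body at y'=-.06 (outer right part), r=.113: grey profile over theta
g=cv2.GaussianBlur(cv2.cvtColor(im,6),(3,3),0)
for y in(-.045,-.06):
    print(y,[(round(th,2),int(cv2.getRectSubPix(g,(1,1),tuple(map(float,pix(-.113*np.cos(th),y,.08+.113*np.sin(th)))))[0,0])) for th in np.arange(-.1,.7,.05)])
E
python3 m.py s6.npz
```

```text
t 9.6 TCP case [-0.1466  0.0499  0.1809] head-yaw 1.573 z [ 0. -0. -1.] F [-0.34 -0.02 -1.14] op 0.0472 q [-0.38 -0.19  2.06 -0.    1.28 -2.03] oh 0.0726
-0.045 [(np.float64(-0.1), 199), (np.float64(-0.05), 200), (np.float64(0.0), 224), (np.float64(0.05), 183), (np.float64(0.1), 86), (np.float64(0.15), 56), (np.float64(0.2), 46), (np.float64(0.25), 51), (np.float64(0.3), 111), (np.float64(0.35), 231), (np.float64(0.4), 148), (np.float64(0.45), 143), (np.float64(0.5), 142), (np.float64(0.55), 142), (np.float64(0.6), 142), (np.float64(0.65), 142)]
-0.06 [(np.float64(-0.1), 199), (np.float64(-0.05), 199), (np.float64(0.0), 225), (np.float64(0.05), 233), (np.float64(0.1), 228), (np.float64(0.15), 203), (np.float64(0.2), 169), (np.float64(0.25), 118), (np.float64(0.3), 106), (np.float64(0.35), 231), (np.float64(0.4), 148), (np.float64(0.45), 142), (np.float64(0.5), 141), (np.float64(0.55), 142), (np.float64(0.6), 142), (np.float64(0.65), 142)]
```

Call:
drive_tool --rows '[[[0.0007,0,0.0024],0],[[0.0007,0,0.0024],0],[[0.0007,0,0.0024],0],[[0.0007,0,0.0024],0],[[0.0006,0,0.0022],0],[[0.0005,0,0.002],0]]'

```text
t: 10.25
tool_pos: [0.4645, -0.1055, 0.1671]
tool_rot: [-0.134, 3.139, -0.0]
contact_force: [-0.0, -0.0, -1.2]
opening: 0.0469
grip_force: 0.3
```

```bash
python3 m.py s7.npz
```

```text
t 10.25 TCP case [-0.1504  0.0499  0.1671] head-yaw 1.573 z [ 0. -0. -1.] F [-0.02 -0.02 -1.24] op 0.0469 q [-0.38 -0.18  2.08 -0.    1.25 -2.04] oh 0.0726
-0.045 [(np.float64(-0.1), 197), (np.float64(-0.05), 199), (np.float64(0.0), 224), (np.float64(0.05), 176), (np.float64(0.1), 60), (np.float64(0.15), 51), (np.float64(0.2), 131), (np.float64(0.25), 225), (np.float64(0.3), 154), (np.float64(0.35), 152), (np.float64(0.4), 152), (np.float64(0.45), 152), (np.float64(0.5), 151), (np.float64(0.55), 151), (np.float64(0.6), 150), (np.float64(0.65), 160)]
-0.06 [(np.float64(-0.1), 198), (np.float64(-0.05), 199), (np.float64(0.0), 224), (np.float64(0.05), 232), (np.float64(0.1), 228), (np.float64(0.15), 202), (np.float64(0.2), 188), (np.float64(0.25), 229), (np.float64(0.3), 155), (np.float64(0.35), 150), (np.float64(0.4), 151), (np.float64(0.45), 152), (np.float64(0.5), 152), (np.float64(0.55), 152), (np.float64(0.6), 152), (np.float64(0.65), 159)]
```

Call:
drive_tool --rows '[[[0.0003,0,0.0013],0],[[0.0003,0,0.0013],0],[[0.0003,0,0.0013],0],[[0.0003,0,0.0013],0],[[0.0003,0,0.0013],0],[[0.0002,0,0.0013],0],[[0.0002,0,0.0013],0],[[0.0002,0,0.0013],0]]'

```text
t: 11.1
tool_pos: [0.4624, -0.1056, 0.1568]
tool_rot: [0.134, -3.139, 0.0]
contact_force: [-0.7, -0.5, -0.9]
opening: 0.0472
grip_force: 0.3
```

```bash
python3 m.py s8.npz
```

```text
t 11.1 TCP case [-0.1526  0.0499  0.1568] head-yaw 1.573 z [-0. -0. -1.] F [-0.72 -0.52 -0.94] op 0.0472 q [-0.38 -0.18  2.09 -0.    1.23 -2.04] oh 0.0726
-0.045 [(np.float64(-0.1), 199), (np.float64(-0.05), 199), (np.float64(0.0), 225), (np.float64(0.05), 178), (np.float64(0.1), 171), (np.float64(0.15), 223), (np.float64(0.2), 160), (np.float64(0.25), 157), (np.float64(0.3), 158), (np.float64(0.35), 158), (np.float64(0.4), 157), (np.float64(0.45), 157), (np.float64(0.5), 156), (np.float64(0.55), 157), (np.float64(0.6), 158), (np.float64(0.65), 194)]
-0.06 [(np.float64(-0.1), 199), (np.float64(-0.05), 199), (np.float64(0.0), 224), (np.float64(0.05), 232), (np.float64(0.1), 225), (np.float64(0.15), 223), (np.float64(0.2), 160), (np.float64(0.25), 157), (np.float64(0.3), 157), (np.float64(0.35), 157), (np.float64(0.4), 156), (np.float64(0.45), 158), (np.float64(0.5), 157), (np.float64(0.55), 157), (np.float64(0.6), 157), (np.float64(0.65), 193)]
```

Call:
drive_tool --rows '[[[0.0001,0,0.0014],0],[[0.0001,0,0.0014],0],[[0.0001,0,0.0014],0],[[0.0001,0,0.0014],0],[[0.0001,0,0.0014],0],[[0.0001,0,0.0014],0],[[0.0001,0,0.0014],0]]'

```text
t: 11.85
tool_pos: [0.4619, -0.1058, 0.1473]
tool_rot: [-0.134, 3.138, -0.001]
contact_force: [-0.2, 0.2, 0.5]
opening: 0.0466
grip_force: 0.5
```

```bash
sed -i 's/np.arange(-.1,.7,.05)/np.arange(-.04,.2,.02)/;s/round(th,2)/round(float(th),2)/' m.py; python3 m.py s9.npz
```

```text
t 11.85 TCP case [-0.1531  0.0497  0.1473] head-yaw 1.573 z [ 0.001 -0.    -1.   ] F [-0.16  0.18  0.51] op 0.0466 q [-0.38 -0.16  2.09 -0.    1.21 -2.04] oh 0.0726
-0.045 [(-0.04, 201), (-0.02, 206), (0.0, 214), (0.02, 223), (0.04, 233), (0.06, 234), (0.08, 216), (0.1, 186), (0.12, 167), (0.14, 163), (0.16, 163), (0.18, 163)]
-0.06 [(-0.04, 200), (-0.02, 206), (0.0, 215), (0.02, 225), (0.04, 233), (0.06, 233), (0.08, 217), (0.1, 189), (0.12, 169), (0.14, 163), (0.16, 163), (0.18, 163)]
```

Call:
drive_tool --rows '[[[0.0001,0,0.0012],0],[[0.0001,0,0.0012],0],[[0.0001,0,0.0012],0],[[0.0001,0,0.0012],0],[[0.0001,0,0.0012],0],[[0.0001,0,0.0005],0],[[0.0001,0,0],0]]'

```text
t: 12.6
tool_pos: [0.461, -0.1057, 0.1405]
tool_rot: [0.134, -3.139, -0.0]
contact_force: [-0.8, -0.4, 0.8]
opening: 0.0469
grip_force: 0.0
```

```bash
python3 m.py s10.npz
```

```text
t 12.6 TCP case [-0.154   0.0499  0.1405] head-yaw 1.573 z [-0.  0. -1.] F [-0.77 -0.43  0.78] op 0.0469 q [-0.38 -0.15  2.1   0.    1.2  -2.04] oh 0.0726
-0.045 [(-0.04, 201), (-0.02, 206), (0.0, 213), (0.02, 223), (0.04, 234), (0.06, 235), (0.08, 217), (0.1, 188), (0.12, 168), (0.14, 163), (0.16, 163), (0.18, 163)]
-0.06 [(-0.04, 201), (-0.02, 207), (0.0, 215), (0.02, 225), (0.04, 232), (0.06, 233), (0.08, 217), (0.1, 190), (0.12, 170), (0.14, 163), (0.16, 162), (0.18, 163)]
```

Call:
drive_tool --rows '[[[0.0001,0,0],0],[[0.0002,0,0],0],[[0.0002,0,0],0],[[0.0003,0,0],0],[[0.0004,0,0],0],[[0.0005,0,0],0],[[0.0005,0,0],0],[[0.0005,0,0],0],[[0.0005,0,0],0],[[0.0005,0,0],0]]'

```text
t: 13.65
tool_pos: [0.4573, -0.106, 0.1406]
tool_rot: [0.134, -3.139, 0.0]
contact_force: [0.3, -0.0, -0.3]
opening: 0.0469
grip_force: 0.0
```

```bash
python3 m.py s11.npz
```

```text
t 13.65 TCP case [-0.1577  0.0499  0.1406] head-yaw 1.573 z [-0. -0. -1.] F [ 0.25 -0.   -0.29] op 0.0469 q [-0.39 -0.16  2.11 -0.    1.2  -2.04] oh 0.0726
-0.045 [(-0.04, 201), (-0.02, 207), (0.0, 214), (0.02, 224), (0.04, 234), (0.06, 235), (0.08, 217), (0.1, 187), (0.12, 167), (0.14, 163), (0.16, 162), (0.18, 163)]
-0.06 [(-0.04, 202), (-0.02, 207), (0.0, 216), (0.02, 226), (0.04, 233), (0.06, 233), (0.08, 217), (0.1, 189), (0.12, 169), (0.14, 164), (0.16, 164), (0.18, 163)]
```

Call:
drive_tool --rows '[[[0.01,0,0],0],[[0.015,0,0],0],[[0.015,0,0],0],[[0,0,-0.03],0],[[0,0,-0.03],0],[[0,0,-0.03],0],[[0,0,-0.03],0],[[0,0,0],0],[[0,0,0],0],[[0,0,0],0]]'

```text
t: 14.7
tool_pos: [0.4166, -0.1092, 0.2591]
tool_rot: [0.134, -3.137, -0.002]
contact_force: [-1.0, 0.0, 0.0]
opening: 0.0472
grip_force: 0.0
```

```bash
python3 - <<'E'
import runpy,sys
sys.argv=["m","s12.npz"];runpy.run_path("m.py")
from station import ctrl
print(ctrl.finish_job())
E
```

```text
t 14.7 TCP case [-0.1985  0.0502  0.2591] head-yaw 1.573 z [-0.002  0.001 -1.   ] F [-0.99  0.05  0.03] op 0.0472 q [-0.43 -0.41  2.09 -0.    1.46 -2.09] oh 0.0726
-0.045 [(-0.04, 201), (-0.02, 206), (0.0, 214), (0.02, 223), (0.04, 232), (0.06, 234), (0.08, 216), (0.1, 187), (0.12, 167), (0.14, 163), (0.16, 162), (0.18, 162)]
-0.06 [(-0.04, 200), (-0.02, 206), (0.0, 215), (0.02, 224), (0.04, 232), (0.06, 232), (0.08, 216), (0.1, 188), (0.12, 168), (0.14, 162), (0.16, 162), (0.18, 162)]
the job is handed in; nothing more can be done
None
```

I tipped the lid forward, caught it on a finger at about 1.1 rad, lowered it to shut and backed the hand clear; the job was handed in at 14.7 s, but no verdict came back. The camera readings did not change once the finger left the lid; I did not re-measure the bystanders.

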